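Shut the sticky shutter of a light-tight sample keeper

ROBOT

A 6-joint arm with a two-finger parallel gripper is mounted at the origin on a cart in front of the work surface, level with it; the furniture and walls round the work are solid. World frame = base frame: x ahead of the robot, y to its left, z up, the work surface at z = 0. Lengths are in m, angles in rad, forces in N, time in s.
With the tool pointing down it reaches from about 0.3 to 0.875 m from the base axis. Payload 6.4 kg.
Tool frame: the origin (TCP) lies at the centre of the arm's flange, where the gripper is bolted on; the fingertips stand 173 mm ahead of it and the grasp point (between the pads) lies 155 mm ahead of it; z points along the fingers, x is the direction in which the jaws open and shut, and the axes are right-handed (so a half turn about z gives the same grasp; the last joint's range is limited). The gripper opens to 85 mm and grips with 20 to 120 N. Pads are 22 mm wide; open, the fingers measure 114 mm over their backs; the gripper's body (76 mm by 85 mm) begins 54 mm behind the grasp point. The pads swing forward as they close: fully open they stand 13 mm farther back than shut.
Start: joints at [1.052, 0.181, 1.607, -0, 1.354, -0.206], TCP at [0.177, 0.547, 0.405] pointing down, gripper open.
Joint ranges: [-2.99, 2.99], [-0.89, 2.07], [0.3, 2.58], [-1.14, 4.28], [0, 2.63], [-3.12, 3.12]. Speed limits (rad/s): [2.57, 2.57, 3.01, 3.14, 3.14, 3.14].

INTERFACE

Orientations are given as a unit quaternion [w, x, y, z].
In Python, from bench import ctrl gives the robot as it stands. The module is installed in compiled form; this text tells all that it offers.
- The arm moves only by the tool move_arm, never from a script. Its argument "moves" is a list of rows, each an object of numbers: "gripper": the opening in per cent of the stroke, from 0 (shut) to 100 (fully open); "x", "y", "z": the shift along the tool's x, y, z in cm; "roll": the turn about the tool's z in degrees. In form: [{"gripper": .., "x": .., "y": .., "z": .., "roll": ..}, ...]. A call has 1 to 5 rows; each row shifts and turns the commanded pose from where the row before left it, along the tool's axes as they then stand; what a row does not reach is not made up. A row lasts 1/8 s, in which the tool goes at most 62.5 mm and 10.7 degrees, less where a joint would pass 70% of its speed; a pose out of reach is approached as far as the arm can. A call is refused whole if a number of a shift passes 6.25 or a number of a turn 10.7, either way. A call with a gripper value outside its range is refused whole. The fingers move at their own pace and stop on an object; the grip force is fixed at half the most. Time passes only in rows, so rows that do not move let the fingers close. It gives the time, the measured TCP pose, the force and the opening at its end, in the units of the state.
- ctrl.get_obs(): the state, without advancing time (a new reading comes with each control period).
- ctrl.camera(name): name is "side" or "top"; returns a dict with "img" (420x560x3 uint8, red, green, blue), "fx", "fy", "cx", "cy" (pixels), "world_from_camera" (4x4, takes a point from camera to world coordinates). Camera axes: x right, y up, looking along -z (the intrinsics and any distortion apply to the point x, -y, -z); pixel columns grow to the right and rows downward; lengths in m; the calibration is good to about 2 mm. A picture is of the moment at which its call begins. There is no depth.
- ctrl.hand_in(): hands the job in, once; it reports no verdict.
The state is a dict: "time_s": time; "q": joint angles; "dq": joint speeds; "joint_efforts": joint torques, N m; "eef_pos": TCP position; "eef_rot": TCP orientation; "wrist_force": force on the tool from outside, world axes, zero at the start; "torque": the same for the moment, N m; "opening": opening from 0.0 (shut) to 1.0 (fully open).
Only numpy, scipy, OpenCV 4.12 (cv2) and the standard library are available. Lean on these libraries where they do the work, as an engineer would, in place of code of your own. Each camera call takes 0.05 s, during which the arm holds its last target. There are 200 camera calls.

TASK

Lay the tube with the teal cap in the open chamber of the white sample keeper, then close the chamber by sliding the blue shutter fully home against the red stop bar on the far wall, both ends square, and press it there once with a steady 10 N or so for about a second. The shutter is sticky and racks as soon as one end gets ahead, so ease it along by pushing its two orange pegs alternately, a little at a time and gently: do not grip the pegs or force it when it jams. Leave the lime-capped tube, the petri dish and the marker where they are.

Things in the scene. Friction and masses are not known exactly. Their poses are not given: they have to be found in the camera images.
- keeper: White sample keeper, fixed to the bench, 192 x 267 x 49 mm. Origin: on the bench, under the line where open chamber (+x) and parking bay (-x) meet, at mid width; x is the way the shutter closes (away from the robot), y left, z up. Sticky guide walls at both ends, inner faces at y +-121.5 mm, under lips at |y| > 114 mm with tops at z 49 mm; it spans x -92 to +100 mm.
- chamber (a point): Centre of the chamber's floor, 41 mm in x from the keeper's origin, 6 mm above the bench; axes as the keeper's. The open chamber spans keeper x 0 to +84 mm, y -100 to +100 mm; the shutter passes 34 mm above the bench.
- cover (a point): Middle of the top of the fixed aluminium cover plate, 49 mm above the bench, at keeper x -46 mm. It roofs the parking bay over keeper x -92 to 0 mm, |y| < 80 mm, so that only the shutter's ends, with the pegs, can be got at.
- far_wall: Far wall of the keeper, top 34 mm above the bench, with a red stop bar, 18 x 226 x 12 mm, clamped on top. Origin and axes: the keeper's. The bar does not move, but is set anew each time: its face, which the shutter's front edge meets, lies anywhere from keeper x +70 to +82 mm, and no pose tells where; feel for it. A push at a peg is passed on to it, less 1 to 3 N of drag.
- shutter: Loose blue plate, 78 x 240 x 8.5 mm, about 0.5 kg, on runners under the lips; slides along keeper x, with 1.5 mm side play at each end, which lets it skew about 0.06 rad either way. Origin: centre of its underside, 34 mm above the bench; axes as the keeper's when square. Starts near keeper x -37 mm; shut when its front edge (origin +39 mm) meets the stop bar. Over 20 N from the fingers is forcing it.
- peg_left (a point): On the axis of the shutter's left (+y) orange peg, 74 mm above the bench. Peg upright, 16 mm in diameter, 28 mm behind (-x) the shutter's origin and 100 mm left of it, top 96 mm above the bench. Shut: 67 mm short of the bar's face. A push of a few N takes this end ahead by 8 to 30 mm while the other end about stays; then the shutter is skewed and wedges, and the force climbs steeply.
- peg_right (a point): The same point on the like right (-y) orange peg, 200 mm from the left one. It behaves as the left one does: a push at the peg that lags frees a wedged shutter.
- teal_tube: Clear screw-cap tube with a teal (dark green) cap, lying on the bench on one side of the keeper, 118 mm long along its y axis (cap at +y), body 16 mm and cap 20 mm in diameter, 20 g. Origin: underside of the tube at mid length (its axis lies 9 mm above).
- lime_tube: The like tube with a lime (yellow-green) cap, lying on the other side of the keeper; stays where it is. Same size and axes.
- petri_dish: Petri dish, 90 mm across, 13 mm high, lying on the bench to the right; stays where it is. Origin: centre of its underside.
- red_marker: Red marker pen, 133 mm long along its y axis, 14 mm thick, lying on the bench to the right; stays where it is. Origin: its underside at mid length.
Mind the look-alikes: they are no part of the job. What is shaped like the teal_tube but purple is not meant.

How it is judged:
On the way, in this order (a step that is already met when the one before it is completed fails the run):
1. the teal-capped tube lies released in the open chamber, the shutter not yet closed (x of teal_tube in the frame of keeper between 0.005 and 0.078 m and y of teal_tube in the frame of keeper between -0.06 and 0.06 m and height (world z) of teal_tube below 0.031 m and angle between teal_tube's own y axis and vertical above 1.4 rad and contact force between the fingers and teal_tube below 0.05 N and x of shutter in the frame of keeper below 0 m), for 0.2 s.
2. the shutter, home at both ends, and square, is pressed against the stop bar with more than 5 N (x of each of peg_left, peg_right in the frame of keeper above 0.001 m and angle between the x axis of shutter and the x axis of keeper, either way round below 0.012 rad and contact force between shutter and far_wall above 5 N), for 0.3 s.
At the end, for the whole second after the job is handed in: The shutter is shut (both pegs beyond keeper x +1 mm, after it was pressed home against the stop bar) and square to the keeper within 0.012 rad (2.4 mm between the pegs); the teal-capped tube lies flat on the floor of the chamber; both are at rest (x of each of peg_left, peg_right in the frame of keeper above 0.001 m and angle between the x axis of shutter and the x axis of keeper, either way round below 0.012 rad and x of teal_tube in the frame of keeper between 0.005 and 0.078 m and y of teal_tube in the frame of keeper between -0.06 and 0.06 m and height (world z) of teal_tube below 0.031 m and angle between teal_tube's own y axis and vertical above 1.4 rad and linear speed of shutter below 0.01 m/s and linear speed of teal_tube below 0.02 m/s); the robot touches nothing.
It fails at once if the shutter or its pegs are forced or gripped: more than 20 N from the robot (contact force between any of the fingers, the arm and shutter above 20 N).
It fails at once if the lime-capped tube is moved by more than 40 mm (distance of lime_tube from where it was at the start of the episode above 0.04 m).
It fails at once if the petri dish or the marker is moved by more than 40 mm (distance of any of petri_dish, red_marker from where it was at the start of the episode above 0.04 m).
It also fails if it takes over 72 s, if anything falls off the work surface, if the arm or the gripper's body presses on something with over 40 N, if the wrist force passes 120 N, or if a joint passes its speed limit or range.

## Working session

There is one attempt and no reset: what is moved stays moved. The work goes in short steps, Python scripts to look and compute and a tool call to move; the robot and the scene stay as the last step left them, time stands still between calls to the robot, and variables do not carry over. Pictures are saved under pics/ and viewed, about 8 in all and at most 12, crops included, and the job is handed in when it is done.

Besides the shell and the picture viewer there is one more tool, called after ">>>" as name(argument=value, ...), one argument or row to a line, values as JSON. move_arm: Moves the arm, as the interface text tells. Its arguments: {"type":"object","properties":{"moves":{"type":"array","items":{"type":"object","properties":{"gripper":{"type":"number"},"x":{"type":"number"},"y":{"type":"number"},"z":{"type":"number"},"roll":{"type":"number"}}}}},"required":["moves"]}

```bash
mkdir -p pics; cat > h.py <<'E'
import numpy as np, cv2
from bench import ctrl
def shot(n,f,crop=None,s=1):
    c=ctrl.camera(n); im=c["img"][:,:,::-1]
    np.savez('pics/'+f+'.npz',**{k:c[k] for k in c})
    if crop: im=im[crop[1]:crop[3],crop[0]:crop[2]]
    cv2.imwrite('pics/'+f+'.png',cv2.resize(im,None,fx=s,fy=s,interpolation=cv2.INTER_CUBIC)); return c
def ray(c,u,v):
    T=np.array(c["world_from_camera"]); d=np.array([(u-c["cx"])/c["fx"],-(v-c["cy"])/c["fy"],-1])
    return T[:3,3],T[:3,:3]@d
def atz(c,u,v,z):
    o,d=ray(c,u,v); return o+d*(z-o[2])/d[2]
def tri(a,b):
    (o1,d1),(o2,d2)=a,b
    A=np.stack([d1,-d2],1); t=np.linalg.lstsq(A,o2-o1,rcond=None)[0]
    p,q=o1+t[0]*d1,o2+t[1]*d2; return (p+q)/2,np.linalg.norm(p-q)
def proj(c,p):
    T=np.array(c["world_from_camera"]); q=T[:3,:3].T@(np.array(p)-T[:3,3])
    return c["cx"]+c["fx"]*q[0]/-q[2], c["cy"]-c["fy"]*q[1]/-q[2]
E
python3 - <<'E'
from h import *
a=shot("top","t0"); b=shot("side","s0")
for c in(a,b): print(c.keys(),c["fx"],c["cx"],c["cy"],np.round(c["world_from_camera"],3))
im=np.vstack([a["img"],b["img"]])[:,:,::-1]
print(ctrl.get_obs())
E
```

```text
dict_keys(['img', 'fx', 'fy', 'cx', 'cy', 'world_from_camera']) 430.88338595593024 280.15417911912795 211.21114807438036 [[ 0.007  0.998 -0.056  0.415]
 [-1.     0.008  0.008 -0.208]
 [ 0.008  0.056  0.998  1.525]
 [ 0.     0.     0.     1.   ]]
dict_keys(['img', 'fx', 'fy', 'cx', 'cy', 'world_from_camera']) 391.25294995514736 282.1958292492602 206.4822717789037 [[ 0.974  0.097 -0.206  0.247]
 [-0.227  0.326 -0.918 -1.377]
 [-0.022  0.94   0.339  0.527]
 [ 0.     0.     0.     1.   ]]
{'time_s': 0.1, 'q': array([ 1.05169177e+00,  1.81487994e-01,  1.60789670e+00, -1.99222395e-05,
        1.35384306e+00, -2.06302726e-01]), 'dq': array([-0.00121472, -0.00279274, -0.00175723, -0.00105466,  0.0002771 ,
        0.00197892]), 'joint_efforts': array([ 1.05005493e-03, -4.45874727e+01, -3.52241778e+01, -1.19484971e-04,
        4.14025199e-03,  1.32367973e-05]), 'eef_pos': array([0.17681391, 0.54689924, 0.40386755]), 'eef_rot': array([ 3.44245493e-04,  8.08616333e-01,  5.88335753e-01, -7.41607050e-04]), 'wrist_force': array([ 1.04583401, -0.9203896 , -0.73358952]), 'torque': array([-0.03911253,  0.0226904 , -0.03003828]), 'opening': 0.9999449903866036}
```

View pics/t0.png

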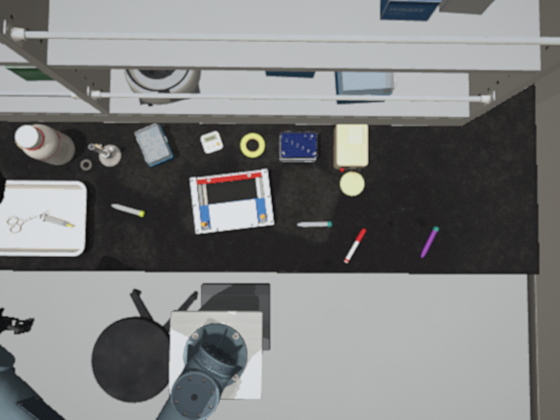

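View pics/s0.png

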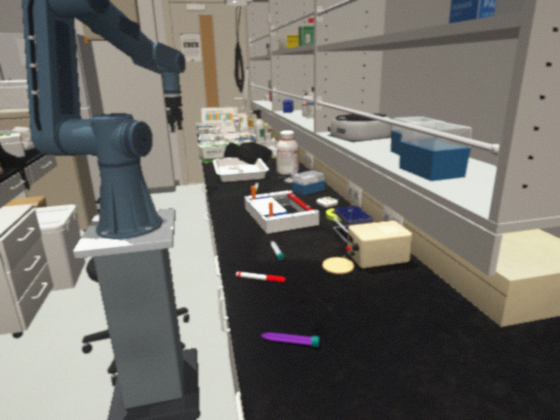

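The top view shows the keeper at about (232,202), the teal tube at (315,224), the lime tube at (128,210), the marker at (355,245) and the purple decoy at (430,240). I'll enlarge both views.

```bash
python3 - <<'E'
from h import *
a=np.load('pics/t0.npz')["img"][:,:,::-1]; b=np.load('pics/s0.npz')["img"][:,:,::-1]
cv2.imwrite('pics/t0c.png',cv2.resize(a[155:255,180:340],None,fx=5,fy=5,interpolation=cv2.INTER_CUBIC))
cv2.imwrite('pics/s0c.png',cv2.resize(b[175:275,230:350],None,fx=6,fy=6,interpolation=cv2.INTER_CUBIC))
E
```

```text
(no output)
```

View pics/t0c.png

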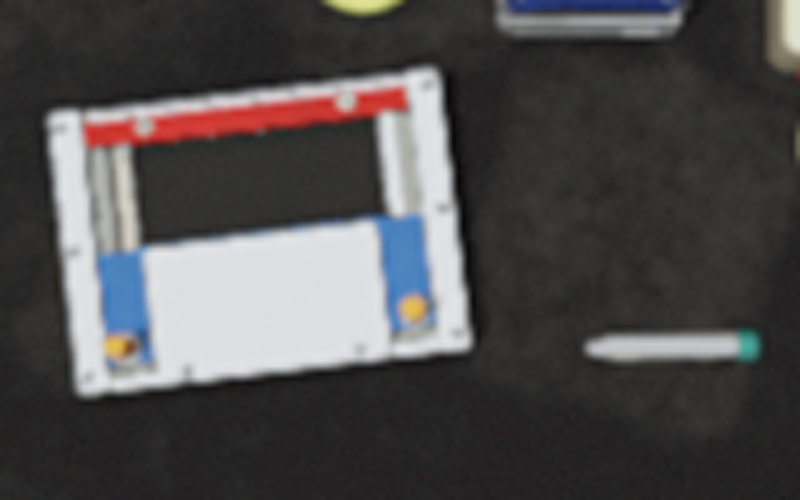

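View pics/s0c.png

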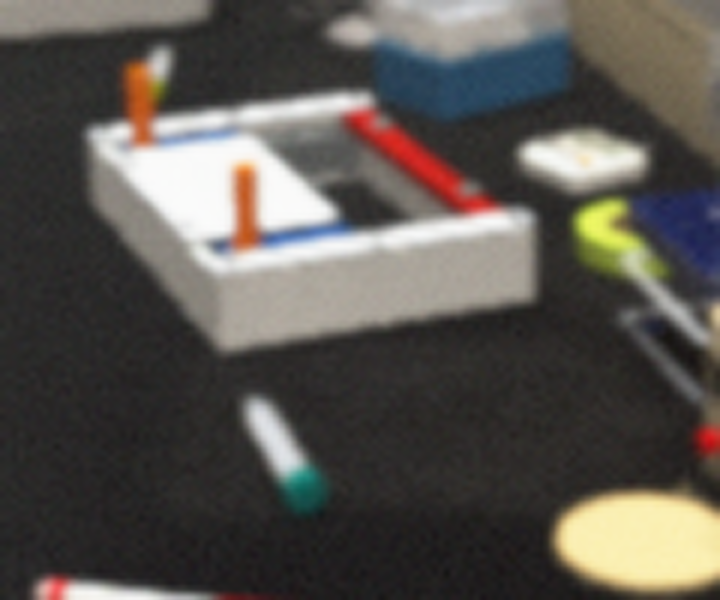

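The crops show everything clearly. In t0c the keeper top corners are (50,112), (438,70), (470,350) and (80,395). The pegs are at (120,345) and (412,307), and the tube runs from (585,347) to its cap at (760,345). In s0c the peg tops are (135,66) and (243,168), the tube runs from (252,400) to (310,500), and the corners are (92,130), (222,262), (535,212) and (375,97).

```bash
python3 - <<'E'
from h import *
a=np.load('pics/t0.npz'); b=np.load('pics/s0.npz')
A=lambda U,V:ray(a,(U+.5)/5-.5+180,(V+.5)/5-.5+155)
B=lambda U,V:ray(b,(U+.5)/6-.5+230,(V+.5)/6-.5+175)
P={}
for n,s,t in [("FL",(50,112),(375,97)),("FR",(438,70),(535,212)),("NR",(470,350),(222,262)),("NL",(80,395),(92,130)),
 ("pegL",(120,345),(135,66)),("pegR",(412,307),(243,168)),("tip",(585,347),(252,400)),("cap",(757,345),(306,490))]:
    p,e=tri(A(*s),B(*t)); z={'p':.096,'t':.009,'c':.009}.get(n[0],.049)
    o,d=A(*s); q=o+d*(z-o[2])/d[2]; P[n]=q; print(n,p.round(4),round(e,4),'| topview at known z',q.round(4))
c=[P[k][:2] for k in("FL","FR","NR","NL")]
print("sizes",[np.linalg.norm(c[i]-c[(i+1)%4]).round(4) for i in range(4)])
m=np.mean(c,0); y=(c[0]-c[1]+c[3]-c[2]); y/=np.linalg.norm(y); x=np.array([y[1],-y[0]])
x2=(c[0]-c[3]+c[1]-c[2]);print("yaw",np.degrees(np.arctan2(x[1],x[0])),np.degrees(np.arctan2(x2[1],x2[0])))
O=m-.004*x; print("keeper origin",O,"centre",m, "chamber",O+.041*x)
for k in("pegL","pegR"): print(k,(P[k][:2]-O)@x,(P[k][:2]-O)@y)
t=P["cap"]-P["tip"];print("tube mid",(P["cap"]+P["tip"])/2,np.linalg.norm(t),np.degrees(np.arctan2(t[1],t[0])))
E
```

```text
FL [0.6165 0.0924 0.0469] 0.0066 | topview at known z [0.6129 0.0926 0.049 ]
FR [ 0.6445 -0.1745  0.0562] 0.0026 | topview at known z [ 0.6443 -0.174   0.049 ]
NR [ 0.4548 -0.1983  0.0555] 0.0071 | topview at known z [ 0.4515 -0.1976  0.049 ]
NL [0.4212 0.0678 0.0503] 0.0051 | topview at known z [0.4187 0.0684 0.049 ]
pegL [0.4504 0.0331 0.1013] 0.0027 | topview at known z [0.4518 0.0338 0.096 ]
pegR [ 0.4789 -0.1593  0.0947] 0.0007 | topview at known z [ 0.4785 -0.1592  0.096 ]
tip [ 0.4561 -0.2784  0.0083] 0.0019 | topview at known z [ 0.4552 -0.2782  0.009 ]
cap [ 0.458  -0.3987  0.015 ] 0.0013 | topview at known z [ 0.4575 -0.3994  0.009 ]
sizes [np.float64(0.2684), np.float64(0.1943), np.float64(0.2681), np.float64(0.1957)]
yaw 6.870785156873578 7.046398162950399
keeper origin [ 0.52788472 -0.0531122 ] centre [ 0.53185599 -0.05263368] chamber [ 0.56859028 -0.04820734]
pegL -0.06512612473834255 0.09536622533254162
pegR -0.061718524659448784 -0.09946775059979443
tube mid [ 0.45634785 -0.33879275  0.009     ] 0.12116370649515816 -88.895753768094
```

>>> move_arm(
  moves=[
    {"gripper": 100,"roll": 10.2},
    {"roll": 10.2},
    {"roll": 10.2},
    {"roll": 10.2},
    {"roll": 10.2},
  ],
)

```text
validation failed for argument at $.mo...
```

>>> move_arm(
  moves=[
    {"roll": 10},
    {"roll": 10},
    {"x": 5},
    {"x": 5},
    {"x": 5},
  ],
)

```text
validation failed for argument at $.mo...
```

>>> move_arm(
  moves=[
    {"y": 6,"x": 1},
    {"y": 6,"x": 1},
    {"y": 6,"x": 1},
    {"y": 6,"x": 1},
    {"y": 6,"x": 1},
  ],
)

```text
validation failed for argument at $.mo...
```

>>> move_arm(
  moves=[
    {"gripper": 100,"x": 0,"y": 0,"z": 0,"roll": 10.2},
    {"gripper": 100,"x": 0,"y": 0,"z": 0,"roll": 10.2},
    {"gripper": 100,"x": 0,"y": 0,"z": 0,"roll": 10.2},
    {"gripper": 100,"x": 0,"y": 0,"z": 0,"roll": 10.2},
    {"gripper": 100,"x": 0,"y": 0,"z": 0,"roll": 10.2},
  ],
)

```text
time_s: 0.72
eef_pos: [0.1768, 0.547, 0.4041]
eef_rot: [0.0, 0.984, 0.18, -0.0]
wrist_force: [0.5, -0.7, -0.3]
opening: 1.002
```

>>> move_arm(
  moves=[
    {"gripper": 100,"x": 0,"y": 0,"z": 0,"roll": 10},
    {"gripper": 100,"x": 0,"y": 0,"z": 0,"roll": 10},
    {"gripper": 100,"x": 5,"y": 0,"z": 0,"roll": 0},
    {"gripper": 100,"x": 5,"y": 0,"z": 0,"roll": 0},
    {"gripper": 100,"x": 5,"y": 0,"z": 0,"roll": 0},
  ],
)

```text
time_s: 1.35
eef_pos: [0.3281, 0.5498, 0.4042]
eef_rot: [0.0, 1.0, 0.01, -0.0]
wrist_force: [0.2, 0.9, -0.6]
opening: 1.001
```

>>> move_arm(
  moves=[
    {"gripper": 100,"x": 1,"y": 6,"z": 0,"roll": 0},
    {"gripper": 100,"x": 1,"y": 6,"z": 0,"roll": 0},
    {"gripper": 100,"x": 1,"y": 6,"z": 0,"roll": 0},
    {"gripper": 100,"x": 1,"y": 6,"z": 0,"roll": 0},
    {"gripper": 100,"x": 1,"y": 6,"z": 0,"roll": 0},
  ],
)

```text
time_s: 1.98
eef_pos: [0.3824, 0.2491, 0.4044]
eef_rot: [0.0, 1.0, 0.01, -0.0]
wrist_force: [1.3, -0.0, 0.9]
opening: 1.003
```

>>> move_arm(
  moves=[
    {"gripper": 100,"x": 1,"y": 6,"z": 0,"roll": 0},
    {"gripper": 100,"x": 1,"y": 6,"z": 0,"roll": 0},
    {"gripper": 100,"x": 1,"y": 6,"z": 0,"roll": 0},
    {"gripper": 100,"x": 1,"y": 6,"z": 0,"roll": 0},
    {"gripper": 100,"x": 1,"y": 6,"z": 0,"roll": 0},
  ],
)

```text
time_s: 2.6
eef_pos: [0.438, -0.05, 0.4047]
eef_rot: [-0.0, 1.0, 0.009, 0.0]
wrist_force: [1.0, 0.1, -0.2]
opening: 1.001
```

>>> move_arm(
  moves=[
    {"gripper": 100,"x": 1.3,"y": 6,"z": 0,"roll": 0},
    {"gripper": 100,"x": 0,"y": 6,"z": 0,"roll": 0},
    {"gripper": 100,"x": 0,"y": 6,"z": 4,"roll": 0},
    {"gripper": 100,"x": 0,"y": 6,"z": 5,"roll": 0},
    {"gripper": 100,"x": 0,"y": 4.9,"z": 5,"roll": 0},
  ],
)

```text
time_s: 3.22
eef_pos: [0.4559, -0.3135, 0.2844]
eef_rot: [0.0, 1.0, 0.009, 0.0]
wrist_force: [0.3, -0.2, 0.7]
opening: 1.001
```

```bash
python3 - <<'E'
from h import *
a=shot("top","t1",(260,180,360,270),5); b=shot("side","s1",(220,180,340,280),5)
o=ctrl.get_obs();print(o["eef_pos"],o["eef_rot"])
i=cv2.imread('pics/t1.png');j=cv2.imread('pics/s1.png');H=500
cv2.imwrite('pics/m1.png',cv2.resize(np.hstack([np.vstack([i,np.zeros((50,500,3),np.uint8)]),j]),None,fx=.72,fy=.72))
E
```

```text
[ 0.4538294  -0.31368835  0.27832868] [-0.00372881  0.99995751  0.00741653 -0.0040081 ]
```

View pics/m1.png

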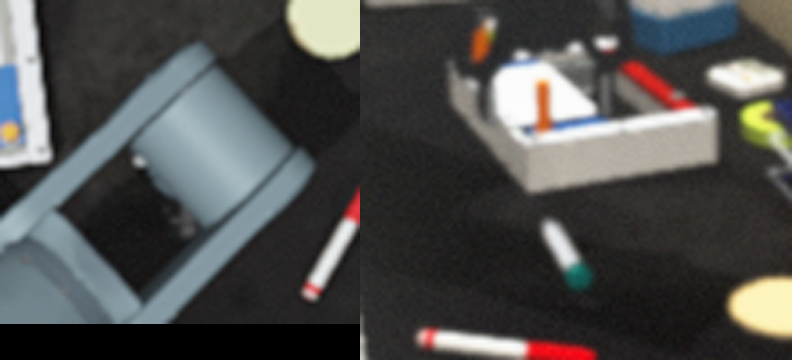

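```bash
python3 - <<'E'
from h import *
b=np.load('pics/s1.npz'); o=ctrl.get_obs();print(o["eef_pos"],o["eef_rot"],o["time_s"])
u,v=proj(b,[.454,-.3135,.13]);print(u,v,((u-220)*3.6+360,(v-180)*3.6))
cv2.imwrite('pics/s1f.png',b["img"][60:300,180:400,::-1].repeat(2,0).repeat(2,1))
E
```

```text
[ 0.4538294  -0.31368835  0.27832868] [-0.00372881  0.99995751  0.00741653 -0.0040081 ] 3.325
271.6670523864513 208.66306555683673 (np.float64(546.0013885912247), np.float64(103.18703600461222))
```

View pics/s1f.png

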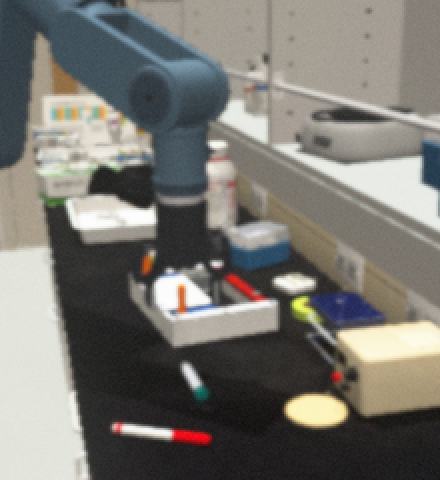

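The gripper hangs over the tube as the numbers say, but 2.5 cm short in y. I'll correct that and go down.

>>> move_arm(
  moves=[
    {"gripper": 100,"x": 0.3,"y": 2.5,"z": 2,"roll": 0},
    {"gripper": 100,"x": 0,"y": 0,"z": 3,"roll": 0},
    {"gripper": 100,"x": 0,"y": 0,"z": 2,"roll": 0},
    {"gripper": 100,"x": 0,"y": 0,"z": 0,"roll": 0},
  ],
)

```text
time_s: 3.82
eef_pos: [0.4591, -0.3353, 0.214]
eef_rot: [-0.001, 1.0, 0.01, -0.001]
wrist_force: [0.5, -0.1, 0.5]
opening: 0.999
```

>>> move_arm(
  moves=[
    {"gripper": 100,"x": -0.2,"y": 0.3,"z": 2.0,"roll": 0},
    {"gripper": 100,"x": 0,"y": 0,"z": 1.6,"roll": 0},
    {"gripper": 100,"x": 0,"y": 0,"z": 0,"roll": 0},
    {"gripper": 100,"x": 0,"y": 0,"z": 0,"roll": 0},
  ],
)

```text
time_s: 4.32
eef_pos: [0.4578, -0.3396, 0.1795]
eef_rot: [0.0, 1.0, 0.009, 0.0]
wrist_force: [-0.7, -0.8, -0.3]
opening: 1.005
```

>>> move_arm(
  moves=[
    {"gripper": 100,"x": -0.1,"y": 0,"z": 0.3,"roll": 0},
    {"gripper": 0,"x": 0,"y": 0,"z": 0,"roll": 0},
    {"gripper": 0,"x": 0,"y": 0,"z": 0,"roll": 0},
    {"gripper": 0,"x": 0,"y": 0,"z": 0,"roll": 0},
    {"gripper": 0,"x": 0,"y": 0,"z": 0,"roll": 0},
  ],
)

```text
time_s: 4.95
eef_pos: [0.4567, -0.3396, 0.1765]
eef_rot: [0.0, 1.0, 0.009, 0.0]
wrist_force: [-1.9, 0.5, 6.8]
opening: 0.15
```

>>> move_arm(
  moves=[
    {"gripper": 0,"x": 0,"y": 0,"z": 0,"roll": 0},
    {"gripper": 0,"x": 0,"y": 0,"z": 0,"roll": 0},
    {"gripper": 0,"x": 0,"y": 0,"z": 0,"roll": 0},
  ],
)

```text
time_s: 5.32
eef_pos: [0.4567, -0.3396, 0.1765]
eef_rot: [0.0, 1.0, 0.009, 0.0]
wrist_force: [-0.2, 1.3, 3.2]
opening: 0.15
```

>>> move_arm(
  moves=[
    {"gripper": 0,"x": 0,"y": 0,"z": -2,"roll": 0},
    {"gripper": 0,"x": 0,"y": 0,"z": -3,"roll": 0},
    {"gripper": 0,"x": 0,"y": 0,"z": -3,"roll": 0},
    {"gripper": 0,"x": 0,"y": 0,"z": 0,"roll": 0},
  ],
)

```text
time_s: 5.82
eef_pos: [0.4577, -0.3406, 0.2603]
eef_rot: [0.003, 1.0, 0.009, 0.002]
wrist_force: [1.4, 0.5, 0.4]
opening: 0.151
```

```bash
python3 - <<'E'
from h import *
shot("side","s2",(220,180,320,270),6)
E
```

```text
(no output)
```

View pics/s2.png

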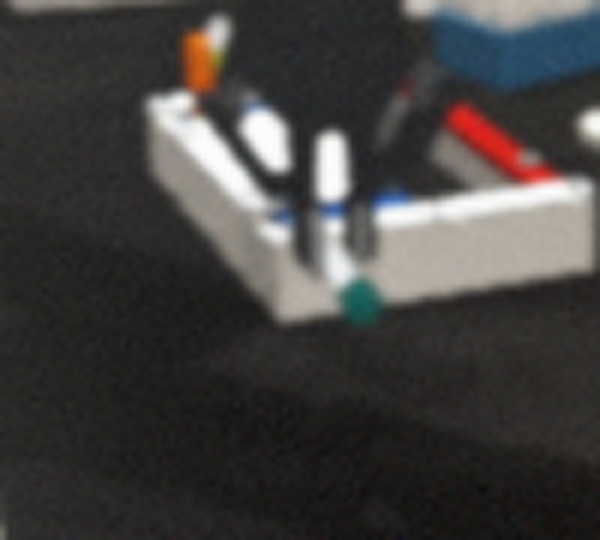

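Picture 7 shows the tube held level by mid-body and clear of the bench. Next I'll find the clear gap in the chamber.

```bash
cat >> h.py <<'E'
th=np.radians(6.95); KX=np.array([np.cos(th),np.sin(th)]); KY=np.array([-KX[1],KX[0]]); KO=np.array([.5279,-.0531])
def kp(p): d=np.array(p)[:2]-KO; return np.round([d@KX,d@KY],4)
def kw(x,y): return np.round(KO+x*KX+y*KY,4)
E
python3 - <<'E'
from h import *
a=np.load('pics/t0.npz')
for n,U,V,z in[("barL",87,147,.046),("barR",408,107,.046),("shL",97,253,.0425),("shR",420,215,.0425),("coverL",145,245,.049),("coverR",380,220,.049)]:
  print(n,kp(atz(a,(U+.5)/5-.5+180,(V+.5)/5-.5+155,z)))
o=ctrl.get_obs();print(o["eef_pos"],"target",kw(.037,0), "keeper pose now",kp(o["eef_pos"]))
E
```

```text
barL [0.0755 0.1121]
barR [ 0.0782 -0.1106]
shL [0.0023 0.1134]
shR [ 0.0032 -0.1104]
coverL [0.0034 0.0791]
coverR [ 0.0023 -0.0829]
[ 0.45707643 -0.33995926  0.25843488] target [ 0.5646 -0.0486] keeper pose now [-0.105  -0.2762]
```

>>> move_arm(
  moves=[
    {"gripper": 0,"x": 0,"y": 0,"z": -3.5,"roll": -5.8},
    {"gripper": 0,"x": 2,"y": -2,"z": -3.5,"roll": 0},
    {"gripper": 0,"x": 3,"y": -5,"z": 0,"roll": 0},
    {"gripper": 0,"x": 3,"y": -5,"z": 0,"roll": 0},
    {"gripper": 0,"x": 3,"y": -5,"z": 0,"roll": 0},
  ],
)

```text
time_s: 6.5
eef_pos: [0.5456, -0.1558, 0.3255]
eef_rot: [-0.0, 0.998, 0.06, -0.001]
wrist_force: [0.8, 0.1, -0.7]
opening: 0.148
```

>>> move_arm(
  moves=[
    {"gripper": 0,"x": 3,"y": -5,"z": 0,"roll": 0},
    {"gripper": 0,"x": 0.5,"y": -4,"z": 0,"roll": 0},
    {"gripper": 0,"x": 0,"y": -1.6,"z": 0,"roll": 0},
    {"gripper": 0,"x": 0,"y": 0,"z": 0,"roll": 0},
  ],
)

```text
time_s: 7.0
eef_pos: [0.5671, -0.0476, 0.3257]
eef_rot: [-0.0, 0.998, 0.061, -0.001]
wrist_force: [-0.4, -0.4, 0.2]
opening: 0.152
```

```bash
python3 - <<'E'
from h import *
o=ctrl.get_obs();print(o["eef_pos"],kp(o["eef_pos"]),o["opening"],np.degrees(2*np.arctan2(o["eef_rot"][2],o["eef_rot"][1])))
E
```

```text
[ 0.56712139 -0.04755385  0.32568562] [0.0396 0.0008] 0.1520415686238868 6.9704749985920325
```

>>> move_arm(
  moves=[
    {"gripper": 0,"x": 0,"y": 0,"z": 4,"roll": 0},
    {"gripper": 0,"x": 0,"y": 0,"z": 4,"roll": 0},
    {"gripper": 0,"x": 0,"y": 0,"z": 3,"roll": 0},
    {"gripper": 0,"x": 0,"y": 0,"z": 2,"roll": 0},
    {"gripper": 0,"x": 0,"y": 0,"z": 0,"roll": 0},
  ],
)

```text
time_s: 7.62
eef_pos: [0.5669, -0.0491, 0.1949]
eef_rot: [-0.0, 0.998, 0.059, -0.001]
wrist_force: [-0.1, 0.2, -1.0]
opening: 0.147
```

>>> move_arm(
  moves=[
    {"gripper": 0,"x": 0,"y": 0,"z": 0.5,"roll": 0},
    {"gripper": 0,"x": 0,"y": 0,"z": 0.4,"roll": 0},
    {"gripper": 0,"x": 0,"y": 0,"z": 0,"roll": 0},
  ],
)

```text
time_s: 8.0
eef_pos: [0.5677, -0.0481, 0.1878]
eef_rot: [0.0, 0.998, 0.06, 0.0]
wrist_force: [0.4, -0.5, 0.3]
opening: 0.147
```

>>> move_arm(
  moves=[
    {"gripper": 0,"x": 0,"y": 0,"z": 0.4,"roll": 0},
    {"gripper": 0,"x": 0,"y": 0,"z": 0,"roll": 0},
  ],
)

```text
time_s: 8.25
eef_pos: [0.5674, -0.0481, 0.1832]
eef_rot: [-0.0, 0.998, 0.06, -0.0]
wrist_force: [0.8, 0.3, -1.2]
opening: 0.146
```

>>> move_arm(
  moves=[
    {"gripper": 25,"x": 0,"y": 0,"z": 0,"roll": 0},
    {"gripper": 30,"x": 0,"y": 0,"z": 0,"roll": 0},
    {"gripper": 33,"x": 0,"y": 0,"z": 0,"roll": 0},
    {"gripper": 33,"x": 0,"y": 0,"z": 0,"roll": 0},
  ],
)

```text
time_s: 8.75
eef_pos: [0.5676, -0.0482, 0.1834]
eef_rot: [0.0, 0.998, 0.06, 0.0]
wrist_force: [-0.4, 0.6, -0.4]
opening: 0.33
```

Released without contact force. I'll go up, back off over the cover and check the tube.

>>> move_arm(
  moves=[
    {"gripper": 33,"x": 0,"y": 0,"z": -2,"roll": 0},
    {"gripper": 33,"x": 0,"y": 0,"z": -4,"roll": 0},
    {"gripper": 33,"x": 0,"y": 0,"z": -5,"roll": 0},
    {"gripper": 0,"x": 0,"y": 0,"z": -3,"roll": 0},
    {"gripper": 0,"x": -5,"y": 0,"z": 0,"roll": 0},
  ],
)

```text
time_s: 9.38
eef_pos: [0.5204, -0.0548, 0.3289]
eef_rot: [0.002, 0.998, 0.061, 0.005]
wrist_force: [-1.0, -0.6, -0.7]
opening: -0.002
```

>>> move_arm(
  moves=[
    {"gripper": 0,"x": -5,"y": 0,"z": 0,"roll": 0},
    {"gripper": 0,"x": -5,"y": 0,"z": 0,"roll": 0},
    {"gripper": 0,"x": -3,"y": 0,"z": 0,"roll": 0},
    {"gripper": 0,"x": 0,"y": 0,"z": 0,"roll": 0},
  ],
)

```text
time_s: 9.88
eef_pos: [0.3875, -0.0696, 0.3245]
eef_rot: [0.001, 0.998, 0.059, 0.001]
wrist_force: [0.3, 0.9, 0.2]
opening: 0.002
```

```bash
python3 - <<'E'
from h import *
shot("top","t3",(180,150,290,250),5); shot("side","s3",(230,170,330,240),5)
o=ctrl.get_obs();print(o["eef_pos"],kp(o["eef_pos"]),o["opening"])
i=cv2.imread('pics/t3.png');j=cv2.imread('pics/s3.png')
cv2.imwrite('pics/m3.png',cv2.resize(np.hstack([i,cv2.copyMakeBorder(j,0,150,0,0,0)]),None,fx=.76,fy=.76))
E
```

```text
[ 0.38929884 -0.0699579   0.32475233] [-0.1396  0.    ] 0.0022419170865608596
```

View pics/m3.png

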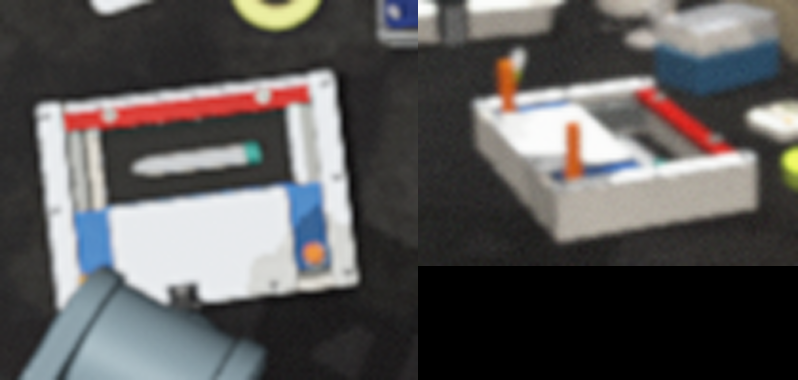

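Picture 8 (m3) shows the teal tube flat in the chamber, between (135,165) and (260,150), with the shutter still parked. Next the pegs. I'll use the closed fingers and start behind the right peg.

>>> move_arm(
  moves=[
    {"gripper": 0,"x": 0,"y": 5,"z": 3,"roll": 0},
    {"gripper": 0,"x": 0,"y": 5,"z": 3,"roll": 0},
    {"gripper": 0,"x": 1.5,"y": 0,"z": 2.9,"roll": 0},
    {"gripper": 0,"x": 1.5,"y": 0,"z": 0,"roll": 0},
    {"gripper": 0,"x": 0,"y": 0,"z": 0,"roll": 0},
  ],
)

```text
time_s: 10.6
eef_pos: [0.4323, -0.1652, 0.2354]
eef_rot: [0.0, 0.998, 0.061, 0.001]
wrist_force: [0.5, 0.0, 1.3]
opening: -0.003
```

```bash
cat > st.py <<'E'
from h import *
o=ctrl.get_obs();f=o["wrist_force"];print(round(o["time_s"],2),"k",kp(o["eef_pos"]),"z",o["eef_pos"][2].round(4),"Fk",(f[:2]@KX).round(1),(f[:2]@KY).round(1),f[2].round(1))
E
python3 st.py
```

```text
10.6 k [-0.1085 -0.0997] z 0.2354 Fk 0.5 -0.1 1.3
```

>>> move_arm(
  moves=[
    {"gripper": 0,"x": 1.3,"y": 0,"z": 0,"roll": 0},
    {"gripper": 0,"x": 0.3,"y": 0,"z": 0,"roll": 0},
    {"gripper": 0,"x": 0.3,"y": 0,"z": 0,"roll": 0},
    {"gripper": 0,"x": 0.2,"y": 0,"z": 0,"roll": 0},
  ],
)

```text
time_s: 11.1
eef_pos: [0.4516, -0.1628, 0.2346]
eef_rot: [0.0, 0.998, 0.06, 0.0]
wrist_force: [-0.1, 0.0, -0.0]
opening: 0.001
```

>>> move_arm(
  moves=[
    {"gripper": 0,"x": 0.2,"y": 0,"z": 0,"roll": 0},
    {"gripper": 0,"x": 0.2,"y": 0,"z": 0,"roll": 0},
  ],
)

```text
time_s: 11.35
eef_pos: [0.4554, -0.1625, 0.2343]
eef_rot: [-0.0, 0.998, 0.06, -0.0]
wrist_force: [1.2, -0.7, -0.9]
opening: 0.001
```

```bash
python3 st.py; python3 -c "
from h import *
shot('side','s4',(240,170,320,230),8)"
```

```text
11.35 k [-0.0852 -0.0998] z 0.2343 Fk 1.1 -0.8 -0.9
```

View pics/s4.png

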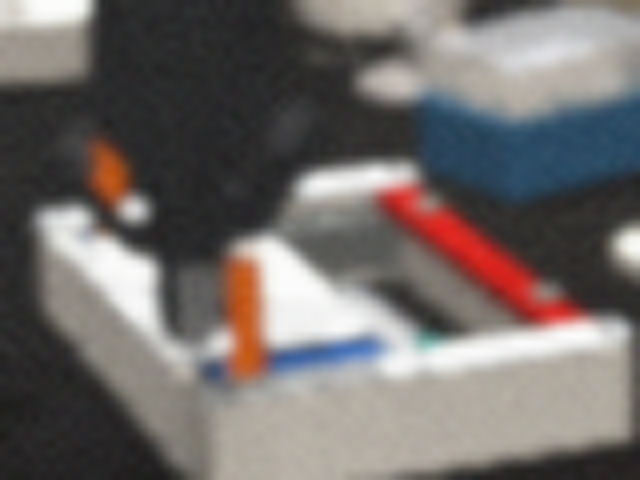

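Picture 9 shows the fingertips at about (195,300), just behind the right peg at (245,310), not touching yet. I'll ease forward.

>>> move_arm(
  moves=[
    {"gripper": 0,"x": 0.2,"y": 0,"z": 0,"roll": 0},
    {"gripper": 0,"x": 0.2,"y": 0,"z": 0,"roll": 0},
  ],
)

```text
time_s: 11.65
eef_pos: [0.4594, -0.1619, 0.2343]
eef_rot: [-0.0, 0.998, 0.06, -0.0]
wrist_force: [-0.6, -0.2, -0.2]
opening: -0.003
```

>>> move_arm(
  moves=[
    {"gripper": 0,"x": 0.2,"y": 0,"z": 0,"roll": 0},
  ],
)

```text
time_s: 11.78
eef_pos: [0.4614, -0.1617, 0.2343]
eef_rot: [-0.0, 0.998, 0.06, -0.0]
wrist_force: [-0.7, -0.6, 0.1]
opening: -0.001
```

>>> move_arm(
  moves=[
    {"gripper": 0,"x": 0.2,"y": 0,"z": 0,"roll": 0},
  ],
)

```text
time_s: 11.9
eef_pos: [0.4635, -0.1615, 0.2343]
eef_rot: [0.0, 0.998, 0.06, -0.0]
wrist_force: [0.1, -0.4, -0.8]
opening: -0.003
```

>>> move_arm(
  moves=[
    {"gripper": 0,"x": 0.2,"y": 0,"z": 0,"roll": 0},
  ],
)

```text
time_s: 12.02
eef_pos: [0.4655, -0.1612, 0.2343]
eef_rot: [0.0, 0.998, 0.06, -0.0]
wrist_force: [-0.0, -1.1, 0.8]
opening: -0.0
```

>>> move_arm(
  moves=[
    {"gripper": 0,"x": 0.2,"y": 0,"z": 0,"roll": 0},
  ],
)

```text
time_s: 12.15
eef_pos: [0.4674, -0.161, 0.2343]
eef_rot: [-0.0, 0.998, 0.06, -0.0]
wrist_force: [-1.5, -1.2, -0.0]
opening: 0.001
```

>>> move_arm(
  moves=[
    {"gripper": 0,"x": 0.2,"y": 0,"z": 0,"roll": 0},
  ],
)

```text
time_s: 12.28
eef_pos: [0.4692, -0.1608, 0.2343]
eef_rot: [0.0, 0.998, 0.06, -0.001]
wrist_force: [-5.6, -2.8, 2.3]
opening: 0.003
```

```bash
python3 st.py; python3 -c "
from h import *
c=shot('side','s5');h=cv2.cvtColor(c['img'],cv2.COLOR_RGB2HSV)
def cen(f):
    im=np.load('pics/'+f+'.npz')['img'];h=cv2.cvtColor(im,cv2.COLOR_RGB2HSV)[190:222,262:280]
    m=(h[...,0]<16)&(h[...,0]>5)&(h[...,1]>150)&(h[...,2]>100); ys,xs=np.nonzero(m); return xs.mean()+262,ys.mean()+190,len(xs)
for f in ('s0','s3','s4','s5'): print(f,cen(f))
"
```

```text
12.28 k [-0.0713 -0.0998] z 0.2343 Fk -5.9 -2.1 2.3
s0 (np.float64(270.60714285714283), np.float64(209.32142857142858), 28)
s3 (np.float64(270.4848484848485), np.float64(210.12121212121212), 33)
s4 (np.float64(270.06976744186045), np.float64(209.46511627906978), 43)
s5 (np.float64(273.3783783783784), np.float64(208.9189189189189), 37)
```

Contact made: the right end has advanced about 10 mm and the force has reached 6 N. I'll switch to the left peg.

>>> move_arm(
  moves=[
    {"gripper": 0,"x": -2.5,"y": 0,"z": 0,"roll": 0},
    {"gripper": 0,"x": 0,"y": -6,"z": 0,"roll": 0},
    {"gripper": 0,"x": 0,"y": -6,"z": 0,"roll": 0},
    {"gripper": 0,"x": 0,"y": -6,"z": 0,"roll": 0},
    {"gripper": 0,"x": 0,"y": -2,"z": 0,"roll": 0},
  ],
)

```text
time_s: 12.95
eef_pos: [0.4197, 0.0376, 0.2344]
eef_rot: [-0.0, 0.998, 0.061, 0.0]
wrist_force: [-0.4, 0.1, 0.5]
opening: 0.002
```

>>> move_arm(
  moves=[
    {"gripper": 0,"x": 0.7,"y": 0,"z": 0,"roll": 0},
    {"gripper": 0,"x": 0.3,"y": 0,"z": 0,"roll": 0},
    {"gripper": 0,"x": 0.3,"y": 0,"z": 0,"roll": 0},
    {"gripper": 0,"x": 0.3,"y": 0,"z": 0,"roll": 0},
    {"gripper": 0,"x": 0.3,"y": 0,"z": 0,"roll": 0},
  ],
)

```text
time_s: 13.58
eef_pos: [0.4397, 0.0367, 0.2343]
eef_rot: [-0.0, 0.998, 0.06, -0.0]
wrist_force: [-0.8, 0.1, 0.1]
opening: -0.001
```

```bash
python3 st.py
```

```text
13.57 k [-0.0767  0.0998] z 0.2343 Fk -0.8 0.2 0.1
```

>>> move_arm(
  moves=[
    {"gripper": 0,"x": 0.3,"y": 0,"z": 0,"roll": 0},
    {"gripper": 0,"x": 0.2,"y": 0,"z": 0,"roll": 0},
  ],
)

```text
time_s: 13.82
eef_pos: [0.4446, 0.0376, 0.2343]
eef_rot: [0.0, 0.998, 0.06, -0.0]
wrist_force: [-0.9, 0.2, -0.0]
opening: -0.001
```

>>> move_arm(
  moves=[
    {"gripper": 0,"x": 0.2,"y": 0,"z": 0,"roll": 0},
    {"gripper": 0,"x": 0.2,"y": 0,"z": 0,"roll": 0},
  ],
)

```text
time_s: 14.08
eef_pos: [0.4484, 0.0383, 0.2344]
eef_rot: [-0.0, 0.998, 0.06, -0.0]
wrist_force: [-1.2, 0.2, -0.6]
opening: 0.002
```

>>> move_arm(
  moves=[
    {"gripper": 0,"x": 0.2,"y": 0,"z": 0,"roll": 0},
    {"gripper": 0,"x": 0.2,"y": 0,"z": 0,"roll": 0},
  ],
)

```text
time_s: 14.32
eef_pos: [0.4525, 0.0387, 0.2344]
eef_rot: [-0.0, 0.998, 0.06, 0.0]
wrist_force: [-1.0, 0.7, -0.1]
opening: -0.001
```

```bash
python3 st.py
```

```text
14.32 k [-0.0638  0.1003] z 0.2344 Fk -0.9 0.8 -0.1
```

>>> move_arm(
  moves=[
    {"gripper": 0,"x": 0.2,"y": 0,"z": 0,"roll": 0},
  ],
)

```text
time_s: 14.45
eef_pos: [0.4544, 0.0389, 0.2344]
eef_rot: [0.0, 0.998, 0.06, 0.0]
wrist_force: [-1.7, -0.4, 0.5]
opening: -0.001
```

>>> move_arm(
  moves=[
    {"gripper": 0,"x": 0.2,"y": 0,"z": 0,"roll": 0},
  ],
)

```text
time_s: 14.58
eef_pos: [0.4564, 0.0392, 0.2344]
eef_rot: [-0.0, 0.998, 0.06, -0.0]
wrist_force: [-3.0, 0.6, -0.1]
opening: -0.004
```

```bash
cat > pegs.py <<'E'
from h import *
from scipy.ndimage import label,find_objects
for cam in ('side','top'):
    c=ctrl.camera(cam); h=cv2.cvtColor(c['img'],cv2.COLOR_RGB2HSV).astype(int)
    m=(h[...,0]<22)&(h[...,0]>4)&(h[...,1]>140)&(h[...,2]>90)
    l,n=label(m)
    for i in range(1,n+1):
        ys,xs=np.nonzero(l==i)
        if len(xs)<6: continue
        z=.074 if cam=='side' else .096
        p=kp(atz(c,xs.mean(),ys.mean(),z))
        if abs(p[0])<.12 and abs(p[1])<.14: print(cam,len(xs),p)
E
python3 st.py; python3 pegs.py
```

```text
14.57 k [-0.0599  0.1003] z 0.2344 Fk -2.9 0.9 -0.1
side 53 [-0.0367  0.1026]
side 43 [-0.0473 -0.0981]
```

Peg tracking gives a finger-to-peg offset of about 22.5 mm, so pegs home means TCP at about keeper x -12 mm. Back to the right peg.

>>> move_arm(
  moves=[
    {"gripper": 0,"x": -2.2,"y": 0,"z": 0,"roll": 0},
    {"gripper": 0,"x": 0,"y": 6,"z": 0,"roll": 0},
    {"gripper": 0,"x": 0,"y": 6,"z": 0,"roll": 0},
    {"gripper": 0,"x": 0,"y": 6,"z": 0,"roll": 0},
    {"gripper": 0,"x": 0,"y": 2,"z": 0,"roll": 0},
  ],
)

```text
time_s: 15.3
eef_pos: [0.459, -0.1655, 0.235]
eef_rot: [0.001, 0.998, 0.058, 0.001]
wrist_force: [-0.5, 0.4, 0.6]
opening: -0.001
```

>>> move_arm(
  moves=[
    {"gripper": 0,"x": 0.6,"y": 0,"z": 0,"roll": 0},
    {"gripper": 0,"x": 0.3,"y": 0,"z": 0,"roll": 0},
    {"gripper": 0,"x": 0.3,"y": 0,"z": 0,"roll": 0},
    {"gripper": 0,"x": 0.3,"y": 0,"z": 0,"roll": 0},
    {"gripper": 0,"x": 0.3,"y": 0,"z": 0,"roll": 0},
  ],
)

```text
time_s: 15.92
eef_pos: [0.4764, -0.1592, 0.2343]
eef_rot: [-0.0, 0.998, 0.061, -0.0]
wrist_force: [0.1, -0.8, -0.0]
opening: -0.002
```

```bash
python3 st.py
```

```text
15.93 k [-0.0639 -0.0991] z 0.2343 Fk -0.0 -0.8 -0.0
```

>>> move_arm(
  moves=[
    {"gripper": 0,"x": 0.3,"y": 0,"z": 0,"roll": 0},
    {"gripper": 0,"x": 0.2,"y": 0,"z": 0,"roll": 0},
    {"gripper": 0,"x": 0.2,"y": 0,"z": 0,"roll": 0},
  ],
)

```text
time_s: 16.3
eef_pos: [0.4834, -0.1591, 0.2344]
eef_rot: [0.0, 0.998, 0.06, -0.0]
wrist_force: [-1.5, -0.7, -0.8]
opening: 0.001
```

>>> move_arm(
  moves=[
    {"gripper": 0,"x": 0.2,"y": 0,"z": 0,"roll": 0},
    {"gripper": 0,"x": 0.2,"y": 0,"z": 0,"roll": 0},
  ],
)

```text
time_s: 16.55
eef_pos: [0.4873, -0.1586, 0.2344]
eef_rot: [0.0, 0.998, 0.06, -0.0]
wrist_force: [-0.6, -0.2, -0.4]
opening: -0.001
```

>>> move_arm(
  moves=[
    {"gripper": 0,"x": 0.2,"y": 0,"z": 0,"roll": 0},
  ],
)

```text
time_s: 16.68
eef_pos: [0.4893, -0.1584, 0.2344]
eef_rot: [0.0, 0.998, 0.06, 0.0]
wrist_force: [-0.8, 0.0, 0.4]
opening: -0.0
```

```bash
python3 st.py; python3 pegs.py
```

```text
16.68 k [-0.051  -0.0999] z 0.2344 Fk -0.8 0.1 0.4
side 47 [-0.0316 -0.1032]
```

>>> move_arm(
  moves=[
    {"gripper": 0,"x": 0.2,"y": 0,"z": 0,"roll": 0},
  ],
)

```text
time_s: 16.9
eef_pos: [0.4912, -0.1581, 0.2344]
eef_rot: [0.0, 0.998, 0.06, -0.0]
wrist_force: [-0.2, -0.2, 0.4]
opening: -0.001
```

>>> move_arm(
  moves=[
    {"gripper": 0,"x": -2.2,"y": 0,"z": 0,"roll": 0},
    {"gripper": 0,"x": 0,"y": -6,"z": 0,"roll": 0},
    {"gripper": 0,"x": 0,"y": -6,"z": 0,"roll": 0},
    {"gripper": 0,"x": 0,"y": -6,"z": 0,"roll": 0},
    {"gripper": 0,"x": 0,"y": -2,"z": 0,"roll": 0},
  ],
)

```text
time_s: 17.52
eef_pos: [0.4445, 0.0406, 0.2344]
eef_rot: [-0.0, 0.998, 0.061, -0.0]
wrist_force: [-0.3, -0.1, 0.5]
opening: -0.002
```

>>> move_arm(
  moves=[
    {"gripper": 0,"x": 0.6,"y": 0,"z": 0,"roll": 0},
    {"gripper": 0,"x": 0.3,"y": 0,"z": 0,"roll": 0},
    {"gripper": 0,"x": 0.3,"y": 0,"z": 0,"roll": 0},
    {"gripper": 0,"x": 0.3,"y": 0,"z": 0,"roll": 0},
    {"gripper": 0,"x": 0.3,"y": 0,"z": 0,"roll": 0},
  ],
)

```text
time_s: 18.15
eef_pos: [0.4634, 0.0395, 0.2342]
eef_rot: [-0.0, 0.998, 0.059, -0.0]
wrist_force: [-1.5, 0.8, 0.1]
opening: 0.001
```

```bash
python3 st.py
```

```text
18.15 k [-0.0528  0.0997] z 0.2342 Fk -1.4 0.9 0.1
```

>>> move_arm(
  moves=[
    {"gripper": 0,"x": 0.3,"y": 0,"z": 0,"roll": 0},
    {"gripper": 0,"x": 0.2,"y": 0,"z": 0,"roll": 0},
    {"gripper": 0,"x": 0.2,"y": 0,"z": 0,"roll": 0},
  ],
)

```text
time_s: 18.52
eef_pos: [0.4703, 0.0409, 0.2343]
eef_rot: [-0.0, 0.998, 0.06, -0.0]
wrist_force: [-1.0, 0.7, -0.4]
opening: 0.003
```

>>> move_arm(
  moves=[
    {"gripper": 0,"x": 0.2,"y": 0,"z": 0,"roll": 0},
    {"gripper": 0,"x": 0.2,"y": 0,"z": 0,"roll": 0},
  ],
)

```text
time_s: 18.77
eef_pos: [0.4743, 0.0414, 0.2344]
eef_rot: [-0.0, 0.998, 0.06, -0.0]
wrist_force: [-1.0, 0.2, -0.5]
opening: -0.004
```

>>> move_arm(
  moves=[
    {"gripper": 0,"x": 0.2,"y": 0,"z": 0,"roll": 0},
  ],
)

```text
time_s: 18.9
eef_pos: [0.4763, 0.0416, 0.2344]
eef_rot: [0.0, 0.998, 0.06, -0.0]
wrist_force: [-1.0, 0.6, -0.6]
opening: -0.001
```

```bash
python3 st.py; python3 pegs.py
```

```text
18.9 k [-0.0398  0.1002] z 0.2344 Fk -0.9 0.7 -0.6
side 52 [-0.0157  0.1045]
side 49 [-0.0222 -0.0926]
```

>>> move_arm(
  moves=[
    {"gripper": 0,"x": -2.2,"y": 0,"z": 0,"roll": 0},
    {"gripper": 0,"x": 0,"y": 6,"z": 0,"roll": 0},
    {"gripper": 0,"x": 0,"y": 6,"z": 0,"roll": 0},
    {"gripper": 0,"x": 0,"y": 6,"z": 0,"roll": 0},
    {"gripper": 0,"x": 0,"y": 2,"z": 0,"roll": 0},
  ],
)

```text
time_s: 19.62
eef_pos: [0.4788, -0.163, 0.235]
eef_rot: [0.001, 0.998, 0.058, 0.001]
wrist_force: [-0.2, 1.4, 0.9]
opening: -0.001
```

>>> move_arm(
  moves=[
    {"gripper": 0,"x": 0.6,"y": 0,"z": 0,"roll": 0},
    {"gripper": 0,"x": 0.3,"y": 0,"z": 0,"roll": 0},
    {"gripper": 0,"x": 0.3,"y": 0,"z": 0,"roll": 0},
    {"gripper": 0,"x": 0.3,"y": 0,"z": 0,"roll": 0},
    {"gripper": 0,"x": 0.3,"y": 0,"z": 0,"roll": 0},
  ],
)

```text
time_s: 20.25
eef_pos: [0.4963, -0.1568, 0.2343]
eef_rot: [-0.0, 0.998, 0.061, -0.0]
wrist_force: [-0.6, -0.8, 0.9]
opening: 0.0
```

```bash
python3 st.py
```

```text
20.25 k [-0.044  -0.0991] z 0.2343 Fk -0.7 -0.7 0.9
```

>>> move_arm(
  moves=[
    {"gripper": 0,"x": 0.3,"y": 0,"z": 0,"roll": 0},
    {"gripper": 0,"x": 0.2,"y": 0,"z": 0,"roll": 0},
    {"gripper": 0,"x": 0.2,"y": 0,"z": 0,"roll": 0},
  ],
)

```text
time_s: 20.62
eef_pos: [0.5032, -0.1567, 0.2343]
eef_rot: [-0.0, 0.998, 0.06, -0.0]
wrist_force: [-0.8, 0.5, 0.9]
opening: 0.003
```

>>> move_arm(
  moves=[
    {"gripper": 0,"x": 0.2,"y": 0,"z": 0,"roll": 0},
    {"gripper": 0,"x": 0.2,"y": 0,"z": 0,"roll": 0},
  ],
)

```text
time_s: 20.88
eef_pos: [0.5072, -0.1562, 0.2344]
eef_rot: [0.0, 0.998, 0.06, -0.0]
wrist_force: [-0.3, -0.1, -0.3]
opening: -0.001
```

>>> move_arm(
  moves=[
    {"gripper": 0,"x": 0.2,"y": 0,"z": 0,"roll": 0},
  ],
)

```text
time_s: 21.0
eef_pos: [0.5092, -0.156, 0.2344]
eef_rot: [0.0, 0.998, 0.06, -0.0]
wrist_force: [-1.5, -0.4, 0.1]
opening: -0.0
```

```bash
python3 st.py; python3 pegs.py
```

```text
21.0 k [-0.031  -0.0999] z 0.2344 Fk -1.5 -0.2 0.1
side 9 [-0.0302  0.0503]
side 49 [-0.0094 -0.0991]
top 6 [-0.0199  0.0933]
```

>>> move_arm(
  moves=[
    {"gripper": 0,"x": -2.1,"y": 0,"z": 0,"roll": 0},
    {"gripper": 0,"x": 0,"y": -6,"z": 0,"roll": 0},
    {"gripper": 0,"x": 0,"y": -6,"z": 0,"roll": 0},
    {"gripper": 0,"x": 0,"y": -6,"z": 0,"roll": 0},
    {"gripper": 0,"x": 0,"y": -2,"z": 0,"roll": 0},
  ],
)

```text
time_s: 21.72
eef_pos: [0.4633, 0.0429, 0.2344]
eef_rot: [-0.0, 0.998, 0.061, -0.0]
wrist_force: [-0.2, -0.0, -0.5]
opening: -0.002
```

>>> move_arm(
  moves=[
    {"gripper": 0,"x": 0.6,"y": 0,"z": 0,"roll": 0},
    {"gripper": 0,"x": 0.3,"y": 0,"z": 0,"roll": 0},
    {"gripper": 0,"x": 0.3,"y": 0,"z": 0,"roll": 0},
    {"gripper": 0,"x": 0.3,"y": 0,"z": 0,"roll": 0},
    {"gripper": 0,"x": 0.3,"y": 0,"z": 0,"roll": 0},
  ],
)

```text
time_s: 22.35
eef_pos: [0.4822, 0.0418, 0.2342]
eef_rot: [-0.0, 0.998, 0.06, -0.0]
wrist_force: [-0.8, 0.2, -0.2]
opening: 0.0
```

```bash
python3 st.py
```

```text
22.35 k [-0.0338  0.0997] z 0.2342 Fk -0.8 0.3 -0.2
```

>>> move_arm(
  moves=[
    {"gripper": 0,"x": 0.2,"y": 0,"z": 0,"roll": 0},
    {"gripper": 0,"x": 0.2,"y": 0,"z": 0,"roll": 0},
    {"gripper": 0,"x": 0.2,"y": 0,"z": 0,"roll": 0},
  ],
)

```text
time_s: 22.72
eef_pos: [0.4881, 0.043, 0.2343]
eef_rot: [-0.0, 0.998, 0.06, -0.0]
wrist_force: [-1.3, 0.9, -0.5]
opening: 0.001
```

>>> move_arm(
  moves=[
    {"gripper": 0,"x": 0.2,"y": 0,"z": 0,"roll": 0},
    {"gripper": 0,"x": 0.2,"y": 0,"z": 0,"roll": 0},
  ],
)

```text
time_s: 22.98
eef_pos: [0.4921, 0.0435, 0.2343]
eef_rot: [-0.0, 0.998, 0.06, -0.0]
wrist_force: [-2.1, 0.0, 0.7]
opening: 0.002
```

>>> move_arm(
  moves=[
    {"gripper": 0,"x": 0.2,"y": 0,"z": 0,"roll": 0},
  ],
)

```text
time_s: 23.1
eef_pos: [0.4941, 0.0438, 0.2344]
eef_rot: [-0.0, 0.998, 0.06, -0.0]
wrist_force: [-1.1, 0.4, 0.2]
opening: -0.0
```

```bash
python3 st.py; python3 pegs.py
```

```text
23.1 k [-0.0218  0.1002] z 0.2344 Fk -1.1 0.5 0.2
side 54 [0.0017 0.1049]
side 52 [-0.0063 -0.0988]
```

>>> move_arm(
  moves=[
    {"gripper": 0,"x": -2.1,"y": 0,"z": 0,"roll": 0},
    {"gripper": 0,"x": 0,"y": 6,"z": 0,"roll": 0},
    {"gripper": 0,"x": 0,"y": 6,"z": 0,"roll": 0},
    {"gripper": 0,"x": 0,"y": 6,"z": 0,"roll": 0},
    {"gripper": 0,"x": 0,"y": 2,"z": 0,"roll": 0},
  ],
)

```text
time_s: 23.82
eef_pos: [0.4977, -0.1608, 0.235]
eef_rot: [0.001, 0.998, 0.058, 0.001]
wrist_force: [-0.0, 0.6, 0.0]
opening: 0.0
```

>>> move_arm(
  moves=[
    {"gripper": 0,"x": 0.6,"y": 0,"z": 0,"roll": 0},
    {"gripper": 0,"x": 0.3,"y": 0,"z": 0,"roll": 0},
    {"gripper": 0,"x": 0.3,"y": 0,"z": 0,"roll": 0},
    {"gripper": 0,"x": 0.3,"y": 0,"z": 0,"roll": 0},
    {"gripper": 0,"x": 0.3,"y": 0,"z": 0,"roll": 0},
  ],
)

```text
time_s: 24.45
eef_pos: [0.5151, -0.1545, 0.2343]
eef_rot: [-0.0, 0.998, 0.061, -0.0]
wrist_force: [-1.3, -0.8, -0.3]
opening: 0.002
```

>>> move_arm(
  moves=[
    {"gripper": 0,"x": 0.2,"y": 0,"z": 0,"roll": 0},
    {"gripper": 0,"x": 0.2,"y": 0,"z": 0,"roll": 0},
  ],
)

```text
time_s: 24.7
eef_pos: [0.519, -0.1547, 0.2343]
eef_rot: [-0.0, 0.998, 0.06, -0.0]
wrist_force: [-1.2, -0.8, -0.2]
opening: 0.002
```

```bash
python3 st.py
```

```text
24.7 k [-0.0211 -0.0998] z 0.2343 Fk -1.3 -0.6 -0.2
```

>>> move_arm(
  moves=[
    {"gripper": 0,"x": 0.1,"y": 0,"z": 0,"roll": 0},
    {"gripper": 0,"x": 0.1,"y": 0,"z": 0,"roll": 0},
  ],
)

```text
time_s: 24.95
eef_pos: [0.521, -0.1546, 0.2343]
eef_rot: [0.0, 0.998, 0.06, -0.0]
wrist_force: [0.4, 0.5, -0.4]
opening: -0.002
```

>>> move_arm(
  moves=[
    {"gripper": 0,"x": 0.1,"y": 0,"z": 0,"roll": 0},
    {"gripper": 0,"x": 0.1,"y": 0,"z": 0,"roll": 0},
  ],
)

```text
time_s: 25.2
eef_pos: [0.523, -0.1543, 0.2344]
eef_rot: [0.0, 0.998, 0.06, -0.0]
wrist_force: [-0.8, -0.7, -0.7]
opening: 0.001
```

>>> move_arm(
  moves=[
    {"gripper": 0,"x": 0.1,"y": 0,"z": 0,"roll": 0},
    {"gripper": 0,"x": 0.1,"y": 0,"z": 0,"roll": 0},
  ],
)

```text
time_s: 25.45
eef_pos: [0.525, -0.154, 0.2344]
eef_rot: [0.0, 0.998, 0.06, -0.0]
wrist_force: [-0.2, -1.6, -0.1]
opening: 0.001
```

```bash
python3 st.py; python3 pegs.py
```

```text
25.45 k [-0.0151 -0.0998] z 0.2344 Fk -0.4 -1.6 -0.1
side 12 [-0.0142  0.0494]
side 46 [ 0.0053 -0.1023]
```

>>> move_arm(
  moves=[
    {"gripper": 0,"x": -1.9,"y": 0,"z": 0,"roll": 0},
    {"gripper": 0,"x": 0,"y": -6,"z": 0,"roll": 0},
    {"gripper": 0,"x": 0,"y": -6,"z": 0,"roll": 0},
    {"gripper": 0,"x": 0,"y": -6,"z": 0,"roll": 0},
    {"gripper": 0,"x": 0,"y": -2,"z": 0,"roll": 0},
  ],
)

```text
time_s: 26.18
eef_pos: [0.4813, 0.0452, 0.2344]
eef_rot: [-0.0, 0.998, 0.061, -0.0]
wrist_force: [0.9, -0.3, 0.4]
opening: 0.003
```

>>> move_arm(
  moves=[
    {"gripper": 0,"x": 0.6,"y": 0,"z": 0,"roll": 0},
    {"gripper": 0,"x": 0.3,"y": 0,"z": 0,"roll": 0},
    {"gripper": 0,"x": 0.3,"y": 0,"z": 0,"roll": 0},
    {"gripper": 0,"x": 0.3,"y": 0,"z": 0,"roll": 0},
    {"gripper": 0,"x": 0,"y": 0,"z": 0,"roll": 0},
  ],
)

```text
time_s: 26.8
eef_pos: [0.4973, 0.0435, 0.2343]
eef_rot: [0.0, 0.998, 0.06, -0.0]
wrist_force: [-0.3, 0.7, 0.3]
opening: -0.002
```

```bash
python3 st.py
```

```text
26.8 k [-0.0187  0.0996] z 0.2343 Fk -0.2 0.8 0.3
```

>>> move_arm(
  moves=[
    {"gripper": 0,"x": 0.1,"y": 0,"z": 0,"roll": 0},
    {"gripper": 0,"x": 0.1,"y": 0,"z": 0,"roll": 0},
    {"gripper": 0,"x": 0.1,"y": 0,"z": 0,"roll": 0},
  ],
)

```text
time_s: 27.18
eef_pos: [0.4999, 0.0445, 0.2343]
eef_rot: [-0.0, 0.998, 0.06, -0.0]
wrist_force: [-1.1, 0.6, 0.5]
opening: 0.001
```

>>> move_arm(
  moves=[
    {"gripper": 0,"x": 0.1,"y": 0,"z": 0,"roll": 0},
    {"gripper": 0,"x": 0.1,"y": 0,"z": 0,"roll": 0},
  ],
)

```text
time_s: 27.42
eef_pos: [0.502, 0.0447, 0.2343]
eef_rot: [-0.0, 0.998, 0.06, -0.0]
wrist_force: [-0.7, 0.5, -1.6]
opening: 0.003
```

>>> move_arm(
  moves=[
    {"gripper": 0,"x": 0.1,"y": 0,"z": 0,"roll": 0},
    {"gripper": 0,"x": 0.1,"y": 0,"z": 0,"roll": 0},
  ],
)

```text
time_s: 27.68
eef_pos: [0.5037, 0.0449, 0.2343]
eef_rot: [-0.0, 0.998, 0.06, -0.001]
wrist_force: [-4.6, -0.1, 1.6]
opening: -0.002
```

```bash
python3 st.py; python3 pegs.py
```

```text
27.68 k [-0.0121  0.1002] z 0.2343 Fk -4.6 0.4 1.6
side 48 [0.0104 0.1022]
side 52 [ 0.0093 -0.0965]
```

The left end met the bar at TCP x ≈ -12 mm, as predicted. Now the right end.

>>> move_arm(
  moves=[
    {"gripper": 0,"x": -1.5,"y": 0,"z": 0,"roll": 0},
    {"gripper": 0,"x": 0,"y": 6,"z": 0,"roll": 0},
    {"gripper": 0,"x": 0,"y": 6,"z": 0,"roll": 0},
    {"gripper": 0,"x": 0,"y": 6,"z": 0,"roll": 0},
    {"gripper": 0,"x": 0,"y": 2,"z": 0,"roll": 0},
  ],
)

```text
time_s: 28.4
eef_pos: [0.5137, -0.159, 0.2351]
eef_rot: [0.001, 0.998, 0.058, 0.001]
wrist_force: [1.2, -0.2, -0.2]
opening: 0.0
```

>>> move_arm(
  moves=[
    {"gripper": 0,"x": 0.4,"y": 0,"z": 0,"roll": 0},
    {"gripper": 0,"x": 0.3,"y": 0,"z": 0,"roll": 0},
    {"gripper": 0,"x": 0.2,"y": 0,"z": 0,"roll": 0},
    {"gripper": 0,"x": 0.2,"y": 0,"z": 0,"roll": 0},
    {"gripper": 0,"x": 0,"y": 0,"z": 0,"roll": 0},
  ],
)

```text
time_s: 29.02
eef_pos: [0.5241, -0.1535, 0.2344]
eef_rot: [0.0, 0.998, 0.061, 0.0]
wrist_force: [0.5, -1.1, -0.6]
opening: 0.002
```

```bash
python3 st.py
```

```text
29.02 k [-0.0159 -0.0992] z 0.2344 Fk 0.4 -1.2 -0.6
```

>>> move_arm(
  moves=[
    {"gripper": 0,"x": 0.1,"y": 0,"z": 0,"roll": 0},
    {"gripper": 0,"x": 0.1,"y": 0,"z": 0,"roll": 0},
  ],
)

```text
time_s: 29.28
eef_pos: [0.5259, -0.1539, 0.2344]
eef_rot: [0.0, 0.998, 0.06, -0.0]
wrist_force: [-0.3, 0.3, 0.3]
opening: -0.001
```

>>> move_arm(
  moves=[
    {"gripper": 0,"x": 0.1,"y": 0,"z": 0,"roll": 0},
  ],
)

```text
time_s: 29.4
eef_pos: [0.5269, -0.1539, 0.2344]
eef_rot: [-0.0, 0.998, 0.06, -0.0]
wrist_force: [-1.1, -0.5, 1.3]
opening: -0.001
```

>>> move_arm(
  moves=[
    {"gripper": 0,"x": 0.1,"y": 0,"z": 0,"roll": 0},
  ],
)

```text
time_s: 29.52
eef_pos: [0.5279, -0.1538, 0.2343]
eef_rot: [-0.0, 0.998, 0.06, -0.0]
wrist_force: [-0.4, -0.2, 0.3]
opening: 0.0
```

>>> move_arm(
  moves=[
    {"gripper": 0,"x": 0.05,"y": 0,"z": 0,"roll": 0},
  ],
)

```text
time_s: 29.65
eef_pos: [0.5284, -0.1537, 0.2344]
eef_rot: [0.0, 0.998, 0.06, -0.0]
wrist_force: [-0.6, -0.1, 0.4]
opening: 0.002
```

```bash
python3 st.py; python3 pegs.py
```

```text
29.65 k [-0.0117 -0.0999] z 0.2344 Fk -0.6 -0.1 0.4
side 8 [-0.0097  0.0387]
side 48 [ 0.0079 -0.1033]
```

>>> move_arm(
  moves=[
    {"gripper": 0,"x": 0.1,"y": 0,"z": 0,"roll": 0},
  ],
)

```text
time_s: 29.88
eef_pos: [0.5293, -0.1535, 0.2343]
eef_rot: [-0.0, 0.998, 0.06, -0.0]
wrist_force: [-3.0, -0.9, 0.6]
opening: -0.001
```

>>> move_arm(
  moves=[
    {"gripper": 0,"x": 0.1,"y": 0,"z": 0,"roll": 0},
  ],
)

```text
time_s: 30.0
eef_pos: [0.5299, -0.1535, 0.2342]
eef_rot: [-0.0, 0.998, 0.06, -0.001]
wrist_force: [-8.0, -1.5, 3.9]
opening: 0.001
```

```bash
python3 st.py; python3 pegs.py
```

```text
30.0 k [-0.0102 -0.0999] z 0.2342 Fk -8.2 -0.6 3.9
side 9 [-0.0089  0.0409]
side 42 [ 0.0066 -0.1089]
```

The right end is at the bar with 8 N. I'll hold it about a second, then recheck the left end.

>>> move_arm(
  moves=[
    {"gripper": 0,"x": 0.02,"y": 0,"z": 0,"roll": 0},
    {"gripper": 0,"x": 0,"y": 0,"z": 0,"roll": 0},
    {"gripper": 0,"x": 0,"y": 0,"z": 0,"roll": 0},
  ],
)

```text
time_s: 30.48
eef_pos: [0.5299, -0.1535, 0.2342]
eef_rot: [-0.0, 0.998, 0.06, -0.001]
wrist_force: [-6.5, -2.7, 3.8]
opening: -0.003
```

>>> move_arm(
  moves=[
    {"gripper": 0,"x": 0.02,"y": 0,"z": 0,"roll": 0},
    {"gripper": 0,"x": 0,"y": 0,"z": 0,"roll": 0},
    {"gripper": 0,"x": 0,"y": 0,"z": 0,"roll": 0},
    {"gripper": 0,"x": 0,"y": 0,"z": 0,"roll": 0},
    {"gripper": 0,"x": 0,"y": 0,"z": 0,"roll": 0},
  ],
)

```text
time_s: 31.1
eef_pos: [0.5299, -0.1535, 0.2342]
eef_rot: [-0.0, 0.998, 0.06, -0.002]
wrist_force: [-7.3, -2.2, 4.7]
opening: -0.001
```

>>> move_arm(
  moves=[
    {"gripper": 0,"x": -1.5,"y": 0,"z": 0,"roll": 0},
    {"gripper": 0,"x": 0,"y": -6,"z": 0,"roll": 0},
    {"gripper": 0,"x": 0,"y": -6,"z": 0,"roll": 0},
    {"gripper": 0,"x": 0,"y": -6,"z": 0,"roll": 0},
    {"gripper": 0,"x": 0,"y": -2,"z": 0,"roll": 0},
  ],
)

```text
time_s: 31.72
eef_pos: [0.4905, 0.0462, 0.2342]
eef_rot: [-0.0, 0.998, 0.061, -0.0]
wrist_force: [0.8, -1.1, -0.0]
opening: -0.001
```

>>> move_arm(
  moves=[
    {"gripper": 0,"x": 0.4,"y": 0,"z": 0,"roll": 0},
    {"gripper": 0,"x": 0.3,"y": 0,"z": 0,"roll": 0},
    {"gripper": 0,"x": 0.3,"y": 0,"z": 0,"roll": 0},
    {"gripper": 0,"x": 0,"y": 0,"z": 0,"roll": 0},
  ],
)

```text
time_s: 32.22
eef_pos: [0.5023, 0.0437, 0.2344]
eef_rot: [0.0, 0.998, 0.059, 0.0]
wrist_force: [-0.3, 0.1, -0.1]
opening: 0.002
```

```bash
python3 st.py; python3 pegs.py
```

```text
32.23 k [-0.0137  0.0992] z 0.2344 Fk -0.2 0.2 -0.1
side 51 [0.0123 0.1076]
side 53 [ 0.0126 -0.0972]
```

>>> move_arm(
  moves=[
    {"gripper": 0,"x": 0.1,"y": 0,"z": 0,"roll": 0},
    {"gripper": 0,"x": 0.05,"y": 0,"z": 0,"roll": 0},
  ],
)

```text
time_s: 32.58
eef_pos: [0.5034, 0.0448, 0.2344]
eef_rot: [0.0, 0.998, 0.06, 0.0]
wrist_force: [-0.1, -0.4, -0.7]
opening: -0.0
```

>>> move_arm(
  moves=[
    {"gripper": 0,"x": 0.05,"y": 0,"z": 0,"roll": 0},
  ],
)

```text
time_s: 32.7
eef_pos: [0.5037, 0.0449, 0.2343]
eef_rot: [0.0, 0.998, 0.06, -0.0]
wrist_force: [-2.2, -1.1, 1.3]
opening: -0.0
```

>>> move_arm(
  moves=[
    {"gripper": 0,"x": 0.05,"y": 0,"z": 0,"roll": 0},
  ],
)

```text
time_s: 32.83
eef_pos: [0.5039, 0.045, 0.2341]
eef_rot: [0.0, 0.998, 0.06, -0.001]
wrist_force: [-4.4, -1.8, 1.7]
opening: 0.001
```

```bash
python3 st.py
```

```text
32.83 k [-0.012   0.1002] z 0.2341 Fk -4.6 -1.2 1.7
```

>>> move_arm(
  moves=[
    {"gripper": 0,"x": 0.06,"y": 0,"z": 0,"roll": 0},
    {"gripper": 0,"x": 0,"y": 0,"z": 0,"roll": 0},
  ],
)

```text
time_s: 33.08
eef_pos: [0.5041, 0.0451, 0.234]
eef_rot: [-0.0, 0.998, 0.06, -0.001]
wrist_force: [-6.8, -2.3, 3.3]
opening: 0.001
```

>>> move_arm(
  moves=[
    {"gripper": 0,"x": 0.04,"y": 0,"z": 0,"roll": 0},
    {"gripper": 0,"x": 0,"y": 0,"z": 0,"roll": 0},
    {"gripper": 0,"x": 0,"y": 0,"z": 0,"roll": 0},
    {"gripper": 0,"x": 0,"y": 0,"z": 0,"roll": 0},
    {"gripper": 0,"x": 0,"y": 0,"z": 0,"roll": 0},
  ],
)

```text
time_s: 33.7
eef_pos: [0.5043, 0.0451, 0.2339]
eef_rot: [-0.0, 0.998, 0.06, -0.002]
wrist_force: [-7.1, -1.4, 3.6]
opening: -0.003
```

```bash
python3 st.py
```

```text
33.7 k [-0.0116  0.1003] z 0.2339 Fk -7.2 -0.6 3.6
```

>>> move_arm(
  moves=[
    {"gripper": 0,"x": 0.06,"y": 0,"z": 0,"roll": 0},
    {"gripper": 0,"x": 0,"y": 0,"z": 0,"roll": 0},
  ],
)

```text
time_s: 33.95
eef_pos: [0.5045, 0.0452, 0.2337]
eef_rot: [-0.0, 0.998, 0.06, -0.003]
wrist_force: [-9.2, -1.8, 4.3]
opening: 0.001
```

>>> move_arm(
  moves=[
    {"gripper": 0,"x": 0.02,"y": 0,"z": 0,"roll": 0},
    {"gripper": 0,"x": 0,"y": 0,"z": 0,"roll": 0},
    {"gripper": 0,"x": 0,"y": 0,"z": 0,"roll": 0},
    {"gripper": 0,"x": 0,"y": 0,"z": 0,"roll": 0},
    {"gripper": 0,"x": 0,"y": 0,"z": 0,"roll": 0},
  ],
)

```text
time_s: 34.58
eef_pos: [0.5046, 0.0452, 0.2337]
eef_rot: [-0.0, 0.998, 0.06, -0.003]
wrist_force: [-9.8, -2.4, 4.9]
opening: -0.002
```

```bash
python3 st.py; python3 -c "
from h import *
shot('top','t6',(180,150,290,240),7)"
```

```text
34.58 k [-0.0112  0.1004] z 0.2337 Fk -10.0 -1.2 4.9
```

View pics/t6.png

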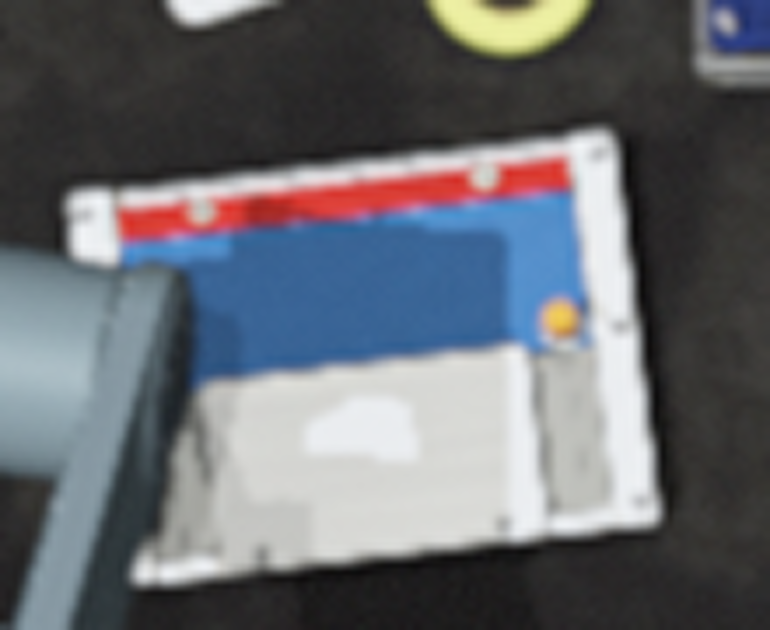

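Picture 10 shows the shutter's blue edge against the red bar along its full visible length, with the right peg at (560,318). I held 10 N at the left peg. There's time to check and press the right peg once more.

>>> move_arm(
  moves=[
    {"gripper": 0,"x": -1.5,"y": 0,"z": 0,"roll": 0},
    {"gripper": 0,"x": 0,"y": 6,"z": 0,"roll": 0},
    {"gripper": 0,"x": 0,"y": 6,"z": 0,"roll": 0},
    {"gripper": 0,"x": 0,"y": 6,"z": 0,"roll": 0},
    {"gripper": 0,"x": 0,"y": 2,"z": 0,"roll": 0},
  ],
)

```text
time_s: 35.25
eef_pos: [0.5158, -0.1585, 0.2349]
eef_rot: [0.001, 0.998, 0.058, 0.001]
wrist_force: [0.5, 0.7, -0.1]
opening: -0.0
```

>>> move_arm(
  moves=[
    {"gripper": 0,"x": 0.4,"y": 0,"z": 0,"roll": 0},
    {"gripper": 0,"x": 0.4,"y": 0,"z": 0,"roll": 0},
    {"gripper": 0,"x": 0.3,"y": 0,"z": 0,"roll": 0},
    {"gripper": 0,"x": 0.2,"y": 0,"z": 0,"roll": 0},
    {"gripper": 0,"x": 0,"y": 0,"z": 0,"roll": 0},
  ],
)

```text
time_s: 35.88
eef_pos: [0.5283, -0.153, 0.2344]
eef_rot: [0.0, 0.998, 0.061, 0.0]
wrist_force: [0.2, -0.9, 0.6]
opening: 0.001
```

```bash
python3 st.py
```

```text
35.88 k [-0.0117 -0.0992] z 0.2344 Fk 0.0 -0.9 0.6
```

>>> move_arm(
  moves=[
    {"gripper": 0,"x": 0.1,"y": 0,"z": 0,"roll": 0},
  ],
)

```text
time_s: 36.0
eef_pos: [0.5291, -0.1533, 0.2344]
eef_rot: [-0.0, 0.998, 0.06, -0.0]
wrist_force: [-0.4, -0.1, 0.7]
opening: -0.0
```

>>> move_arm(
  moves=[
    {"gripper": 0,"x": 0.1,"y": 0,"z": 0,"roll": 0},
  ],
)

```text
time_s: 36.12
eef_pos: [0.5297, -0.1533, 0.2342]
eef_rot: [-0.0, 0.998, 0.06, -0.001]
wrist_force: [-4.9, -0.6, 1.9]
opening: 0.001
```

```bash
python3 st.py
```

```text
36.12 k [-0.0104 -0.0997] z 0.2342 Fk -4.9 -0.0 1.9
```

Same contact point, so the right end stayed home. I'll press to about 10 N, hold, then retreat.

>>> move_arm(
  moves=[
    {"gripper": 0,"x": 0.1,"y": 0,"z": 0,"roll": 0},
    {"gripper": 0,"x": 0,"y": 0,"z": 0,"roll": 0},
  ],
)

```text
time_s: 36.38
eef_pos: [0.53, -0.1533, 0.234]
eef_rot: [-0.0, 0.998, 0.06, -0.002]
wrist_force: [-8.0, -0.8, 3.3]
opening: -0.001
```

>>> move_arm(
  moves=[
    {"gripper": 0,"x": 0.03,"y": 0,"z": 0,"roll": 0},
    {"gripper": 0,"x": 0,"y": 0,"z": 0,"roll": 0},
    {"gripper": 0,"x": 0,"y": 0,"z": 0,"roll": 0},
    {"gripper": 0,"x": 0,"y": 0,"z": 0,"roll": 0},
    {"gripper": 0,"x": 0,"y": 0,"z": 0,"roll": 0},
  ],
)

```text
time_s: 37.0
eef_pos: [0.5301, -0.1533, 0.234]
eef_rot: [-0.0, 0.998, 0.06, -0.002]
wrist_force: [-9.2, -1.2, 5.4]
opening: -0.001
```

>>> move_arm(
  moves=[
    {"gripper": 0,"x": 0,"y": 0,"z": 0,"roll": 0},
    {"gripper": 0,"x": 0,"y": 0,"z": 0,"roll": 0},
    {"gripper": 0,"x": 0,"y": 0,"z": 0,"roll": 0},
  ],
)

```text
time_s: 37.38
eef_pos: [0.5301, -0.1533, 0.234]
eef_rot: [-0.0, 0.998, 0.06, -0.002]
wrist_force: [-9.1, -0.4, 4.6]
opening: -0.001
```

>>> move_arm(
  moves=[
    {"gripper": 0,"x": -1.5,"y": 0,"z": 0,"roll": 0},
    {"gripper": 0,"x": -4,"y": 0,"z": 0,"roll": 0},
    {"gripper": 0,"x": -5,"y": 0,"z": -5,"roll": 0},
    {"gripper": 0,"x": -3,"y": 4,"z": -6,"roll": 0},
    {"gripper": 0,"x": 0,"y": 6,"z": 0,"roll": 0},
  ],
)

```text
time_s: 38.0
eef_pos: [0.4197, -0.26, 0.332]
eef_rot: [0.004, 0.998, 0.061, 0.004]
wrist_force: [1.9, 0.1, 0.5]
opening: 0.003
```

>>> move_arm(
  moves=[
    {"gripper": 0,"x": 0,"y": 6,"z": 0,"roll": 0},
    {"gripper": 0,"x": 0,"y": 6,"z": 0,"roll": 0},
    {"gripper": 0,"x": 0,"y": 0,"z": 0,"roll": 0},
    {"gripper": 0,"x": 0,"y": 0,"z": 0,"roll": 0},
  ],
)

```text
time_s: 38.5
eef_pos: [0.4338, -0.3783, 0.326]
eef_rot: [-0.001, 0.998, 0.06, -0.0]
wrist_force: [0.3, 0.1, 0.9]
opening: -0.001
```

```bash
python3 st.py; python3 pegs.py; python3 -c "
from h import *
shot('top','t7',(180,150,290,240),7)"
```

```text
38.5 k [-0.1327 -0.3114] z 0.326 Fk 0.3 0.1 0.9
side 40 [ 0.0104 -0.0995]
```

View pics/t7.png

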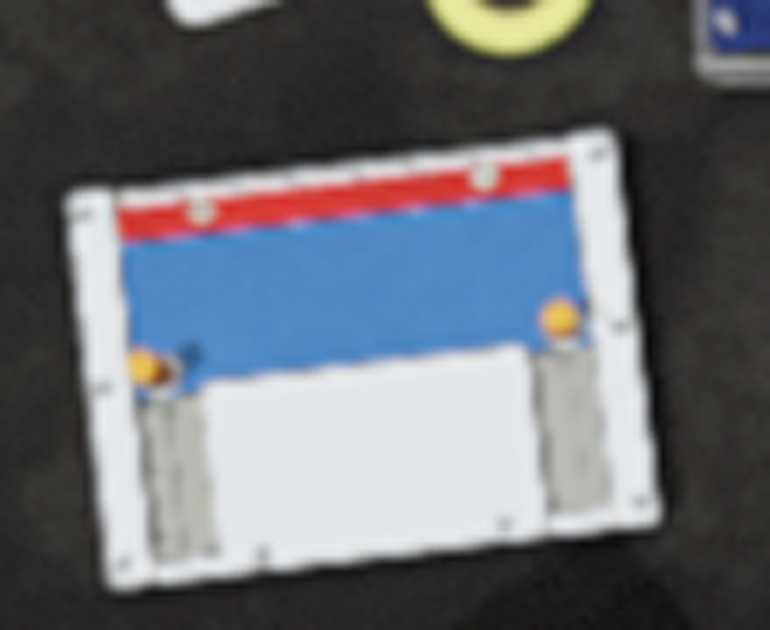

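Picture 11 shows the shutter flush with the bar from (122,240) to (570,190), square, with the pegs at (148,368) and (560,318) and the robot clear. I'm handing in.

```bash
python3 -c "
from h import *
print(ctrl.hand_in())"
```

```text
the job is handed in; nothing more can be done
None
```

The teal-capped tube is in the chamber, the shutter is closed and pressed against the red bar, and the job is handed in at about 38.5 s; no verdict was reported.

- **Tube:** I laid it in the open chamber and released it. A top view then showed it flat on the floor, near mid width, with the shutter still parked. The closed shutter hides it, so I did not see it again.
- **Shutter:** I eased it home by pushing the two pegs alternately with the closed fingers. The highest force I read was about 10 N, against the 20 N limit, though I only read it at the end of each short move.
- **Pressing:** I held the left peg at about 7 to 10 N for about 1.5 s, then the right peg at about 8 to 9 N for about 1 s. Each end had already met the bar, and met it at the same place when I pressed it again.
- **Last checks:** The final top view shows the shutter's edge flush along the whole bar, both pegs forward and the robot clear. In that last look the image code found only the right peg, at about keeper x +10 mm; an earlier look had both at about +12 mm.
- **Disagreement:** The fingers stopped about 1.2 mm further along at the right peg than at the left. That is about 0.006 rad, within the 0.012 rad allowed and about what I would expect from the error in my keeper angle.
- **Left alone:** I did not touch the lime-capped tube, petri dish or marker, and did not check them again at the end.

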